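# Weigh a returned power adapter

### The arm

A 6-joint arm with a two-finger parallel gripper is mounted at the origin on a cart in front of the work surface, level with it; the furniture and walls round the work are solid. World frame = base frame: x ahead of the robot, y to its left, z up, the work surface at z = 0. Lengths are in mm, angles in degrees, forces in N, time in s.
With the tool pointing down it reaches from about 325 to 775 mm from the base axis. Payload 5.5 kg.
Tool frame: the origin (TCP) lies on the centre line of the jaws, within the pads' length; the fingertips stand 14 mm ahead of it and the grasp point (between the pads) lies 5 mm behind it (robot.tip_extent is the distance from the TCP to the fingertips, in mm); z points along the fingers, y is the line along which they close (so a half turn about z gives the same grasp; the last joint's range is limited). The gripper opens to 85 mm and grips with 20 to 120 N. Pads are 22 mm wide; open, the fingers measure 114 mm over their backs; the gripper's body (76 mm by 85 mm) begins 54 mm behind the grasp point. The pads swing forward as they close: fully open they stand 13 mm farther back than shut.
Start: joints at [-68.394, 5.22, 70.514, -0, 104.267, -3.249], TCP at [252.195, -544.44, 245.275] pointing down, gripper open.
Joint ranges: [-164.24, 164.24], [-49.07, 125.15], [9.68, 141.18], [-86.29, 266.29], [3.28, 154.24], [-151.56, 151.56]. Speed limits (degrees/s): [147.25, 147.25, 172.46, 180, 180, 180].

### API

Orientations are given as [roll, pitch, yaw] about the fixed x, y, z axes, in that order (R = Rz(yaw) Ry(pitch) Rx(roll)).
In Python, from station import robot gives the robot as it stands. The module is installed in compiled form; this text tells all that it offers.
- The arm moves only by the tool jog_arm, never from a script. Its argument "steps" is one flat list of numbers, 6 for each row, row after row: the shift along the tool's x, y, z in mm, then the turn, a rotation vector about the tool's x, y, z in rad. In form: [dx, dy, dz, ax, ay, az, dx, dy, dz, ax, ay, az, ...]. A call has 1 to 20 rows; each row is the pose to reach, as a shift and turn from the pose commanded when the call began, along the tool's axes at that moment; what a row does not reach only later rows make up. A row lasts 1/12 s, in which the tool goes at most 41.7 mm and 7.16 degrees, less where a joint would pass 70% of its speed; a pose out of reach is approached as far as the arm can. A call with a gripper value outside its range is refused whole. "claw" is the finger opening in mm, from 0 to 85.4, set as the call begins (left out, the last holds). The fingers move at their own pace and stop on an object; "grip_force" is the grip in N (left out, the last holds). Time passes only in rows, so rows that repeat a pose let the fingers close. It gives the time, the measured TCP pose, the force, the opening and the grip force at its end, in the units of the state.
- robot.sense(): the state, without advancing time (a new reading comes with each control period).
- robot.read_camera(name): name is "scene" or "top" or "wrist"; returns (picture, depth): 400x640x3 uint8, red, green, blue; 400x640 float32, mm along the optical axis (not along the pixel's ray), 0 where there is no reading.
- robot.get_calibration(name): a dict with "fov_y" (degrees; the focal length in pixels is half the picture's height over the tangent of half this angle, whatever the lens; pixels are square), "cx", "cy" (the principal point, pixels), "distortion" ([k1, k2, p1, p2, k3] as OpenCV has them; the pictures are not rectified), "T" (4x4, takes a point from camera to world coordinates). Camera axes: x right, y up, looking along -z (the intrinsics and any distortion apply to the point x, -y, -z); pixel columns grow to the right and rows downward; lengths in mm; the calibration is good to about 2 mm. A picture is of the moment at which its call begins: read the wrist's pose just before it. get_calibration takes no time and is no camera call; for the wrist camera it gives the pose at the moment of the call.
- robot.sign_off(): hands the job in; it is judged then, once.
The state is a dict: "time": time; "q": joint angles; "joint_velocities": joint speeds; "tau": joint torques, N m; "eef_pos": TCP position; "ee_rot": TCP orientation; "ft_force": force on the tool from outside, world axes, zero at the start; "ft_torque": the same for the moment, N m; "finger_gap": finger opening in mm; "grip_force": force on a finger pad.
Only numpy, scipy, OpenCV 4.12 (cv2) and the standard library are available. Lean on these libraries where they do the work, as an engineer would, in place of code of your own. Each camera call takes 0.05 s, during which the arm holds its last target. There are 200 camera calls.

### The job

Take the black laptop power adapter from its sloping seat under the little wire shelf and set it down gently, without dropping it, flat and same face up in the middle of the round pan of the bench scale, so that no edge of it sticks out over the pan, and let go. Do not overload the pan, and leave the mug, the note block and the tape where they are.

Things in the scene. Friction and masses are not known exactly. Their poses are not given: they have to be found in the camera images.
- adapter_center (a point): Centre (half-way up) of the black laptop power adapter, a loose block, no cable, 46 x 105 x 30 mm, 0.15 to 0.35 kg. x runs along the 46 mm width (the width to grip), y along the 105 mm length, z out of its upper face, 15 mm above the centre. At the start it lies on the seat of the rack, its length up the slope of 35 degrees, x level, z leaning to the low side.
- rest: Fixed two-tier rack; origin at desk level below the seat's middle, x horizontally up-slope. Foot plate x -65..125, y +-75 mm. The seat, 34 mm wide, rises 35 degrees along +x, its middle 65 mm up; low end stop 13 mm high. Wire shelf above: x -16..114, y +-72, z 236..244 mm, on two posts at x 110, y +-68: it blocks tools from straight above; come tilted from the low side.
- pan_center (a point): Middle (small grey dot) of the upper face of the scale's round flat steel pan, 150 mm in diameter, 8 mm thick, about 54 mm above the desk; z up, -x points to the display. The white scale body under it, fixed to the desk, is 200 x 166 mm, 34 mm high, with a black display and two buttons in front of the pan.
- pan (a joint): How far the pan has sunk on its spring, in m: 0 when empty, 0.0005 to 0.0011 with the adapter on it, 3 N per mm, solid stop at 0.009. More than 0.007 (about 21 N) overloads the scale.
- mug: White mug, 79 x 114 x 89 mm, loose, origin in the middle of its underside. Leave alone.
- notes: Yellow note block, 76 x 76 x 22 mm, loose, origin in the middle of its underside. Leave alone.
- tape: Roll of brown tape lying flat, 94 x 92 x 48 mm, loose, origin in the middle of its underside. Leave alone.
Not all that is in view belongs to the job. There is more than one size of the part that bears adapter_center; the job needs the smallest.

How it is judged (in metres and radians):
At the end, for the whole second after the job is handed in: The adapter lies at rest on the scale pan, flat (within 4 degrees) with the same face up, its centre within 15 mm of the pan's middle so that nothing overhangs the pan, its weight on the pan (horizontal distance between adapter_center and pan_center below 0.015 m and angle between adapter_center's own z axis and vertical below 0.07 rad and z of adapter_center in the frame of pan_center between 0.01 and 0.02 m and value of joint pan above 0.0002 m); the robot touches nothing.
It fails at once if the scale pan is overloaded (sunk more than 7 mm, about 21 N) (value of joint pan above 0.007 m).
It fails at once if the adapter is dropped or thrown on the pan (it moves faster than 0.3 m/s less than 30 mm above it) (linear speed of adapter above 0.3 m/s and horizontal distance between adapter_center and pan_center below 0.08 m and z of adapter_center in the frame of pan_center below 0.045 m).
It fails at once if the mug, the note block or the tape is moved more than 30 mm (distance of any of mug, notes, tape from where it was at the start of the episode above 0.03 m).
It also fails if it takes over 50 s, if anything falls off the work surface, if the arm or the gripper's body presses on something with over 40 N, if the wrist force passes 120 N, or if a joint passes its speed limit or range.

## Working session

There is one attempt and no reset: what is moved stays moved. The work goes in short steps, Python scripts to look and compute and a tool call to move; the robot and the scene stay as the last step left them, time stands still between calls to the robot, and variables do not carry over. Pictures are saved under pics/ and viewed, at most 10 in all, crops included, and the job is handed in when it is done.

Besides the shell and the picture viewer there is one more tool, called as name(argument=value, ...), one argument or row to a line, values as JSON. jog_arm: Moves the arm, as the interface text tells. Its arguments: {"type":"object","properties":{"steps":{"type":"array","items":{"type":"number"}},"claw":{"type":"number"},"grip_force":{"type":"number"}},"required":["steps"]}

```bash
mkdir -p pics; cat > h.py <<'E'
import numpy as np, cv2
from station import robot
def grab(n):
    c=robot.get_calibration(n); p,d=robot.read_camera(n); return c,p,d
def K(c):
    f=200/np.tan(np.radians(c["fov_y"]/2)); return np.array([[f,0,c["cx"]],[0,f,c["cy"]],[0,0,1.]])
def rays(c,uv):
    n=cv2.undistortPoints(np.float64(uv).reshape(-1,1,2),K(c),np.float64(c["distortion"])).reshape(-1,2)
    return np.c_[n[:,0],-n[:,1],-np.ones(len(n))]
def pts(c,uv,d):
    T=np.array(c["T"]); return rays(c,uv)*np.reshape(d,(-1,1))@T[:3,:3].T+T[:3,3]
def cloud(c,d):
    v,u=np.mgrid[0:400,0:640]; P=pts(c,np.c_[u.ravel(),v.ravel()],d.ravel()).reshape(400,640,3); P[d<=0]=np.nan; return P
E
python3 - <<'E'
from h import *
for n in("scene","top"):
    c,p,d=grab(n); np.savez(n,p=p,d=d,T=c["T"]); cv2.imwrite(f"pics/{n}.png",p[:,:,::-1])
    print(n,c["fov_y"],c["cx"],c["cy"],c["distortion"],np.round(c["T"],3).tolist())
print(robot.sense())
E
```

```text
scene 47.50519511962338 315.46813191048284 200.51253740224283 [-0.03406361  0.          0.          0.          0.        ] [[-0.815, 0.343, -0.468, 93.933], [-0.58, -0.461, 0.672, 618.946], [0.015, 0.819, 0.574, 688.446], [0.0, 0.0, 0.0, 1.0]]
top 46.5176778893787 319.3255585849027 198.0584256044604 [-0.11732219  0.          0.          0.          0.        ] [[-0.004, 0.983, -0.182, 345.889], [-1.0, -0.0, 0.018, -80.767], [0.018, 0.182, 0.983, 1291.566], [0.0, 0.0, 0.0, 1.0]]
{'time': 0.1, 'q': array([-6.83934908e+01,  5.26028147e+00,  7.05757210e+01, -1.08544051e-03,
        1.04267607e+02, -3.24778775e+00]), 'joint_velocities': array([-0.00684635, -0.19734362, -0.12848186, -0.01228112, -0.02436262,
       -0.00707235]), 'tau': array([ 2.99717234e-03, -4.60217500e+01, -4.19218969e+01, -5.85378461e-05,
        1.05599529e-02,  4.28664208e-06]), 'eef_pos': array([ 252.10228268, -544.20913729,  244.2410845 ]), 'ee_rot': array([-1.79896497e+02, -4.81916910e-03,  2.48540260e+01]), 'ft_force': array([ 0.42873652, -0.36723906, -0.12380898]), 'ft_torque': array([-0.01677112, -0.03727672, -0.00559581]), 'grip_force': 0.0, 'finger_gap': 85.451040791873}
```

View pics/scene.png

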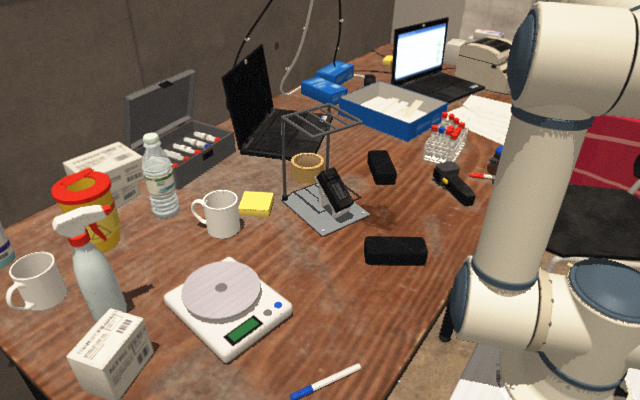

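View pics/top.png

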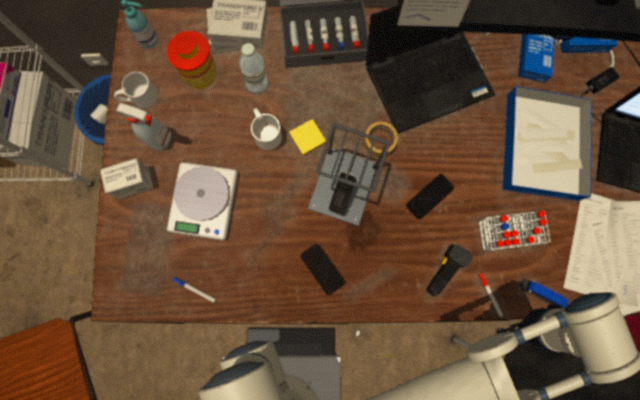

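The pictures show the pan with its middle at top (201,193), and the rack with the seated adapter at top (343,190) and scene (335,188). Two larger black decoys lie on the desk at top (430,195) and (322,268). Next I measure the adapter, shelf and pan from the depth images.

```bash
cat > m.py <<'E'
from h import *
for n in("top","scene"):
    c=robot.get_calibration(n); z=np.load(n+".npz"); p,d=z["p"],z["d"]; P=cloud(c,d); g=p.max(2); s=p.max(2).astype(int)-p.min(2)
    v,u=np.mgrid[0:400,0:640]
    if n=="top": box=(u>300)&(u<395)&(v>115)&(v<230); pb=(u>165)&(u<240)&(v>155)&(v<225)
    else: box=(u>275)&(u<370)&(v>95)&(v<240); pb=(u>170)&(u<270)&(v>250)&(v<325)
    Z=P[:,:,2]
    m=pb&(Z>46)&(Z<64)&(s<30); 
    q=P[m]; r=cv2.minEnclosingCircle(np.float32(q[:,:2])); print(n,"pan",len(q),np.median(q,0).round(1),r, np.percentile(Z[m],[5,50,95]).round(1))
    m=box&(Z>228)&(Z<252); q=P[m]
    print("shelf",len(q),cv2.minAreaRect(np.float32(q[:,:2])),np.median(q[:,2]))
    m=box&(Z<12)&(Z>1)&(s<25); q=P[m]; print("foot",len(q),cv2.minAreaRect(np.float32(q[:,:2])),np.median(q[:,2]))
    m=(box&(g<60)&(Z>30)&(Z<170)).astype(np.uint8)
    k,l,st,_=cv2.connectedComponentsWithStats(m); i=1+st[1:,4].argmax(); m=l==i; q=P[m]
    print("dark",st[i],q.mean(0).round(1),q.min(0).round(1),q.max(0).round(1))
    np.save(n+"_ad",q)
E
python3 m.py; python3 - <<'E'
import cv2
a=cv2.imread('pics/scene.png')[95:245,265:385]; b=cv2.imread('pics/top.png')[115:235,295:395]
import numpy as np
a=cv2.resize(a,(400,500),interpolation=3); b=cv2.resize(b,(400,500),interpolation=3)
cv2.imwrite('pics/crop.png',np.hstack([a,b]))
E
```

```text
top pan 2094 [589.1 217.6  55.1] ((588.6011962890625, 218.77090454101562), 74.33657836914062) [50.9 55.1 59.1]
shelf 1048 ((638.6895141601562, -179.785400390625), (144.5164337158203, 132.8429412841797), 71.25231170654297) 243.48950059301956
foot 2164 ((676.0343017578125, -209.2312469482422), (184.39122009277344, 320.441650390625), 70.45821380615234) 8.272948809824811
dark [330 181  24  34 504] [ 570.3 -159.9   87.5] [ 530. -192.   51.] [ 610.1 -131.9  114.6]
scene pan 3604 [584.2 224.3  53.5] ((589.3773193359375, 218.098388671875), 77.184326171875) [51.5 53.5 55.4]
shelf 828 ((636.7296142578125, -178.48423767089844), (146.2315673828125, 134.5206298828125), 71.62169647216797) 242.3008895743132
foot 1940 ((787.1590576171875, -418.62286376953125), (279.2897033691406, 831.2828369140625), 29.914522171020508) 8.102765103449201
dark [317 146  37  67 822] [ 581.7 -158.    85. ] [ 530.  -263.8   34.4] [ 674.7 -125.3  123.8]
```

View pics/crop.png

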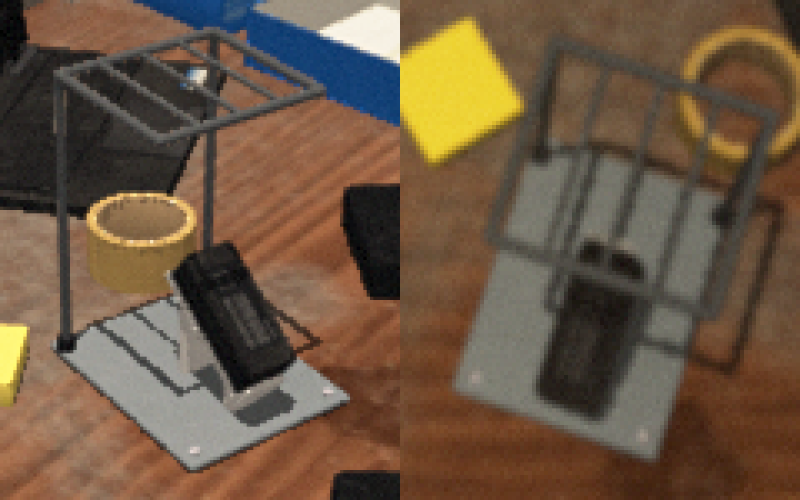

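```bash
cat >> h.py <<'E'
from scipy.spatial.transform import Rotation as Rt
ex=np.array([.948,-.319,0]);ex/=np.linalg.norm(ex); ey=np.array([-ex[1],ex[0],0]); ez=np.array([0,0,1.])
O=np.array([591.3,-163.5,0])
t=np.radians(35); sl=np.cos(t)*ex+np.sin(t)*ez; nn=-np.sin(t)*ex+np.cos(t)*ez
Rg=np.c_[np.cross(-ey,-nn),-ey,-nn]
def go(pos,R):
    s=robot.sense(); R0=Rt.from_euler("xyz",s["ee_rot"],degrees=True)
    d=R0.inv().apply(np.array(pos)-s["eef_pos"]); w=(R0.inv()*Rt.from_matrix(R)).as_rotvec()
    print("at",s["eef_pos"].round(1),s["ee_rot"].round(2),"shift",d.round(1),"rot",w.round(4)); return d,w
def rows(d,w,n):
    return 0
E
sed -i '/^def rows/,$d' h.py
python3 - <<'E'
from h import *
for n in("top","scene"):
    q=np.load(n+"_ad.npy"); S=np.array([sl,ey,nn]); r=(q-O-[0,0,65])@S.T
    up=r[(abs(r[:,2]-30)<12)&(abs(r[:,1])<40)&(abs(r[:,0])<90)]
    A=np.c_[up[:,:2],np.ones(len(up))]; k=np.linalg.lstsq(A,up[:,2],rcond=None)[0]
    print(n,len(up),"pct s,y,n",np.percentile(up,[1,5,50,95,99],axis=0).round(1).tolist(),"plane",k.round(3))
go(O+[0,0,65]+nn*190,Rg)
E
```

```text
top 501 pct s,y,n [[-48.3, -24.7, 25.1], [-44.3, -23.0, 27.0], [-3.4, -3.1, 30.4], [33.8, 16.6, 34.0], [37.6, 18.5, 35.4]] plane [1.0000e-03 1.0000e-03 3.0566e+01]
scene 646 pct s,y,n [[-52.0, -22.2, 18.4], [-49.4, -20.6, 21.1], [0.6, 3.6, 29.5], [44.9, 19.9, 32.6], [49.1, 20.9, 33.6]] plane [ 1.0000e-02 -8.5000e-02  2.8897e+01]
at [ 252.1 -544.2  244.2] [-179.9    -0.     24.85] shift [ 388.7 -277.8   24.1] rot [-0.2332  0.5815  0.7337]
```

jog_arm(
  steps=[389, -278, 24, -0.233, 0.5815, 0.734, 389, -278, 24, -0.233, 0.5815, 0.734, 389, -278, 24, -0.233, 0.5815, 0.734, 389, -278, 24, -0.233, 0.5815, 0.734, 389, -278, 24, -0.233, 0.5815, 0.734, 389, -278, 24, -0.233, 0.5815, 0.734, 389, -278, 24, -0.233, 0.5815, 0.734, 389, -278, 24, -0.233, 0.5815, 0.734, 389, -278, 24, -0.233, 0.5815, 0.734, 389, -278, 24, -0.233, 0.5815, 0.734, 389, -278, 24, -0.233, 0.5815, 0.734, 389, -278, 24, -0.233, 0.5815, 0.734, 389, -278, 24, -0.233, 0.5815, 0.734, 389, -278, 24, -0.233, 0.5815, 0.734, 389, -278, 24, -0.233, 0.5815, 0.734, 389, -278, 24, -0.233, 0.5815, 0.734, 389, -278, 24, -0.233, 0.5815, 0.734, 389, -278, 24, -0.233, 0.5815, 0.734],
  claw=68,
  grip_force=50,
)

```text
time: 1.6
eef_pos: [487.9, -130.1, 221.4]
ee_rot: [179.9, -35.1, -18.7]
ft_force: [0.4, 0.3, 0.4]
finger_gap: 68.0
grip_force: 0.0
```

```bash
python3 - <<'E'
from h import *
go(O+[0,0,65]+nn*190,Rg)
c,p,d=grab("wrist"); cv2.imwrite("pics/w1.png",p[:,:,::-1]); P=cloud(c,d)
m=((p.max(2)<70)&(P[:,:,2]>30)&(P[:,:,2]<140)).astype(np.uint8); S=np.array([sl,ey,nn])
r=(P-O-[0,0,65])@S.T; m&=((abs(r[:,:,2]-30)<8)&(abs(r[:,:,1])<45)&(abs(r[:,:,0])<90)).astype(np.uint8)
k,l,st,_=cv2.connectedComponentsWithStats(m); i=1+st[1:,4].argmax(); q=r[l==i]; print(st[i],np.percentile(q,[1,5,50,95,99],axis=0).round(1).tolist())
print(cv2.minAreaRect(np.float32(q[:,:2])), np.linalg.lstsq(np.c_[q[:,:2],np.ones(len(q))],q[:,2],rcond=None)[0].round(3))
print(robot.sense()["finger_gap"],robot.sense()["q"].round(1),robot.sense()["ft_force"].round(1))
E
```

```text
at [ 487.9 -130.1  221.4] [179.92 -35.06 -18.71] shift [-0.7 -1.3  0.4] rot [ 0.0026 -0.0011 -0.0017]
[ 298  127   53  114 4875] [[-49.0, -25.3, 26.8], [-44.4, -23.5, 28.7], [11.4, -4.7, 30.9], [49.0, 16.1, 32.2], [52.1, 17.8, 32.7]]
((0.6269645690917969, -3.415170669555664), (44.814605712890625, 104.19062042236328), 89.74072265625) [-6.0000e-03  1.0000e-03  3.0794e+01]
67.83995487608777 [-1.870e+01 -4.180e+01  1.165e+02 -1.000e-01  7.020e+01  9.000e+01] [ 0.2 -0.2  0.6]
```

View pics/w1.png

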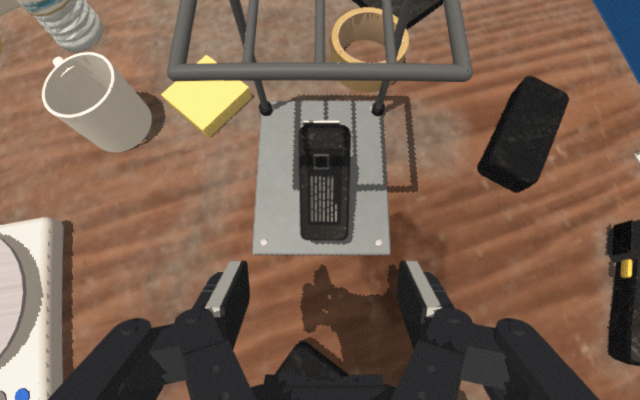

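The adapter is at wrist (325,182), square to the jaws and about 3.4 mm off the seat's line. Nothing is in the way, so I can go in.

```bash
python3 - <<'E'
from h import *
go(O+[0,0,65]+nn*18.3+.5*sl-3.4*ey,Rg)
E
```

```text
at [ 488.  -129.9  221.4] [179.92 -35.07 -18.7 ] shift [ -0.4   1.9 172.1] rot [ 0.0024 -0.0012 -0.0014]
```

jog_arm(
  steps=[0, 2, 30, 0.002, -0.001, -0.001, 0, 2, 60, 0.002, -0.001, -0.001, 0, 2, 90, 0.002, -0.001, -0.001, 0, 2, 115, 0.002, -0.001, -0.001, 0, 2, 130, 0.002, -0.001, -0.001, 0, 2, 142, 0.002, -0.001, -0.001, 0, 2, 152, 0.002, -0.001, -0.001, 0, 2, 160, 0.002, -0.001, -0.001, 0, 2, 166, 0.002, -0.001, -0.001, 0, 2, 170, 0.002, -0.001, -0.001, 0, 2, 172, 0.002, -0.001, -0.001, 0, 2, 172, 0.002, -0.001, -0.001, 0, 2, 172, 0.002, -0.001, -0.001],
)

```text
time: 2.73
eef_pos: [581.4, -162.3, 81.0]
ee_rot: [180.0, -35.0, -18.5]
ft_force: [0.2, -0.2, 0.7]
finger_gap: 68.3
grip_force: 0.0
```

```bash
python3 - <<'E'
from h import *
go(O+[0,0,65]+nn*18.3+.5*sl-3.4*ey,Rg)
c,p,d=grab("wrist"); cv2.imwrite("pics/w2.png",p[:,:,::-1])
print(robot.sense()["ft_force"].round(1))
E
```

```text
at [ 581.4 -162.3   81. ] [179.99 -35.04 -18.49] shift [-0.7  1.4  0.4] rot [-0.0009 -0.0007  0.0015]
[-0.3  0.7  0.9]
```

View pics/w2.png

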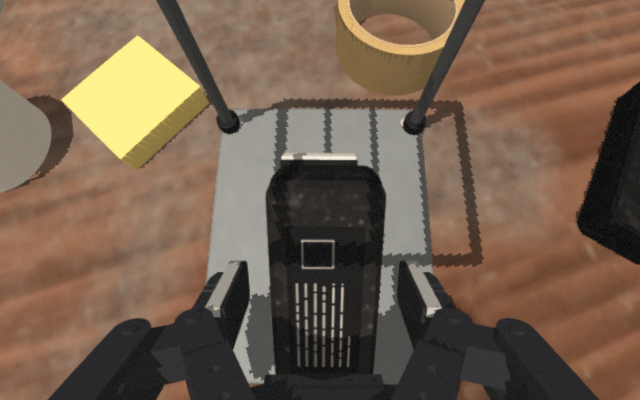

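The adapter (cols 267–385) sits centred between the pads (cols ~240 and ~410). I close on it.

jog_arm(
  steps=[0, 1, 0, 0, 0, 0, 0, 1, 0, 0, 0, 0, 0, 1, 0, 0, 0, 0, 0, 1, 0, 0, 0, 0, 0, 1, 0, 0, 0, 0, 0, 1, 0, 0, 0, 0, 0, 1, 0, 0, 0, 0, 0, 1, 0, 0, 0, 0, 0, 1, 0, 0, 0, 0, 0, 1, 0, 0, 0, 0, 0, 1, 0, 0, 0, 0, 0, 1, 0, 0, 0, 0],
  claw=35,
  grip_force=60,
)

```text
time: 3.78
eef_pos: [581.0, -163.3, 81.5]
ee_rot: [180.0, -35.1, -18.5]
ft_force: [-5.6, 2.3, 5.5]
finger_gap: 44.8
grip_force: 62.1
```

jog_arm(
  steps=[0, 0, -3, 0, 0, 0, 0, 0, -8, 0, 0, 0, 0, 0, -15, 0, 0, 0, 0, 0, -24, 0, 0, 0, 0, 0, -34, 0, 0, 0, 0, 0, -46, 0, 0, 0, 0, 0, -58, 0, 0, 0, 0, 0, -70, 0, 0, 0, 0, 0, -82, 0, 0, 0, 0, 0, -94, 0, 0, 0, 0, 0, -106, 0, 0, 0, 0, 0, -116, 0, 0, 0, 0, 0, -124, 0, 0, 0, 0, 0, -130, 0, 0, 0, 0, 0, -132, 0, 0, 0, 0, 0, -132, 0, 0, 0],
)

```text
time: 5.12
eef_pos: [509.1, -139.2, 189.2]
ee_rot: [180.0, -35.0, -18.5]
ft_force: [0.8, -0.8, -1.5]
finger_gap: 45.0
grip_force: 62.2
```

```bash
python3 - <<'E'
from h import *
s=robot.sense(); print(s["finger_gap"],s["grip_force"],s["ft_force"].round(1),s["q"].round(1))
c,p,d=grab("wrist"); cv2.imwrite("pics/w3.png",p[:,:,::-1])
a=np.radians(12)  # tool-down with length axis (tool x) along world direction a from x
X=lambda a:np.array([np.cos(a),np.sin(a),0])
for pos,dg in(([480,-20,200],0),([589,218.5,150],20)):
    x=X(np.radians(dg)); z=np.array([0,0,-1.]); go(pos,np.c_[x,np.cross(z,x),z])
print(Rg.round(2).tolist())
E
```

```text
45.011798225533944 62.201024293899536 [ 0.8 -0.8 -1.5] [-19.2 -37.7 117.4   0.5  65.3  89.2]
at [ 509.1 -139.2  188.4] [180.   -34.99 -18.5 ] shift [ -46.9 -103.8  -47. ] rot [ 0.0986 -0.6053 -0.3127]
at [ 509.1 -139.2  188.4] [180.   -34.99 -18.5 ] shift [ -52.9 -364.5    9.9] rot [ 0.2051 -0.5873 -0.6506]
[[0.78, -0.32, 0.54], [-0.26, -0.95, -0.18], [0.57, -0.0, -0.82]]
```

View pics/w3.png

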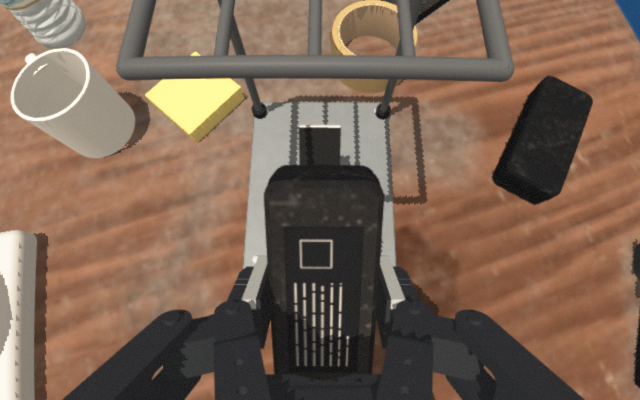

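Held firmly and clear of the seat. I'll move sideways away from the shelf first, then level the tool.

jog_arm(
  steps=[-4, -9, -4, 0, 0, 0, -12, -26, -12, 0, 0, 0, -21, -47, -21, 0.005, -0.03, -0.016, -30, -68, -30, 0.015, -0.09, -0.047, -38, -84, -38, 0.03, -0.18, -0.094, -44, -97, -44, 0.045, -0.28, -0.145, -47, -104, -47, 0.061, -0.375, -0.194, -47, -104, -47, 0.077, -0.472, -0.244, -47, -104, -47, 0.09, -0.55, -0.285, -47, -104, -47, 0.097, -0.595, -0.307, -47, -104, -47, 0.0986, -0.6053, -0.3127, -47, -104, -47, 0.0986, -0.6053, -0.3127, -47, -104, -47, 0.0986, -0.6053, -0.3127],
)

```text
time: 6.25
eef_pos: [480.1, -19.8, 199.4]
ee_rot: [180.0, -0.0, -0.0]
ft_force: [-0.6, -0.2, -1.3]
finger_gap: 45.3
grip_force: 62.3
```

```bash
python3 - <<'E'
from h import *
X=lambda a:np.array([np.cos(a),np.sin(a),0])
x=X(np.radians(20)); z=np.array([0,0,-1.]); go([589,218.5,150],np.c_[x,np.cross(z,x),z])
s=robot.sense(); print(s["finger_gap"],s["grip_force"],s["ft_force"].round(1),s["q"].round(1))
# adapter in wrist view: upper-face extent along tool x
c,p,d=grab("wrist"); P=cloud(c,d); s=robot.sense(); R=Rt.from_euler("xyz",s["ee_rot"],degrees=True)
r=R.inv().apply((P-s["eef_pos"]).reshape(-1,3)).reshape(P.shape)
m=(abs(r[:,:,1])<22)&(abs(r[:,:,2]+12)<10)&(abs(r[:,:,0])<90)&(p.max(2)<230)
q=r[m]; print(len(q),np.percentile(q,[1,5,50,95,99],axis=0).round(1).tolist(), np.linalg.lstsq(np.c_[q[:,:2],np.ones(len(q))],q[:,2],rcond=None)[0].round(3))
E
```

```text
at [480.1 -19.8 199.4] [ 1.7999e+02 -2.0000e-02 -4.0000e-02] shift [ 108.8 -238.4   49.4] rot [ 2.000e-04 -2.000e-04 -3.497e-01]
45.271741668461466 62.26456046104431 [-0.6 -0.2 -1.3] [ -6.4 -13.6  93.1  -0.  100.5  83.6]
21643 [[-37.9, -21.2, -14.3], [-32.2, -19.0, -13.2], [14.0, 0.4, -12.2], [48.9, 19.6, -9.8], [50.7, 21.4, -4.9]] [ 1.8000e-02 -3.0000e-03 -1.2172e+01]
```

jog_arm(
  steps=[5, -10, 0, 0, 0, -0.015, 16, -34, 2, 0, 0, -0.05, 31, -67, 6, 0, 0, -0.1, 46, -100, 12, 0, 0, -0.15, 62, -135, 20, 0, 0, -0.2, 76, -167, 28, 0, 0, -0.245, 89, -194, 36, 0, 0, -0.285, 99, -216, 42, 0, 0, -0.317, 106, -231, 47, 0, 0, -0.339, 109, -238, 49, 0, 0, -0.349, 109, -238, 49, 0, 0, -0.3495, 109, -238, 49, 0, 0, -0.3495],
)

```text
time: 7.3
eef_pos: [588.7, 218.2, 151.4]
ee_rot: [180.0, -0.0, 20.0]
ft_force: [-0.1, -0.8, -1.6]
finger_gap: 45.0
grip_force: 62.3
```

```bash
python3 - <<'E'
from h import *
x=np.array([np.cos(np.radians(20)),np.sin(np.radians(20)),0]); z=np.array([0,0,-1.]); go([590,218.8,75],np.c_[x,np.cross(z,x),z])
s=robot.sense(); print(s["finger_gap"],s["ft_force"].round(1))
c,p,d=grab("wrist"); cv2.imwrite("pics/w4.png",p[:,:,::-1])
c,p,d=grab("scene"); cv2.imwrite("pics/s4.png",cv2.resize(p[180:380,120:340,::-1],(660,600)))
P=cloud(c,d); m=(abs(P[:,:,0]-589)<75)&(abs(P[:,:,1]-218)<75)&(abs(P[:,:,2]-54)<6); print(m.sum(),np.median(P[m],0))
E
```

```text
at [588.7 218.2 151.4] [ 1.7997e+02 -1.0000e-02  2.0030e+01] shift [ 1.4 -0.1 76.4] rot [ 0.0006 -0.0003  0.0005]
44.96865246088457 [-0.1 -0.8 -1.6]
3466 [581.47622231 226.5647121   53.45656927]
```

View pics/s4.png

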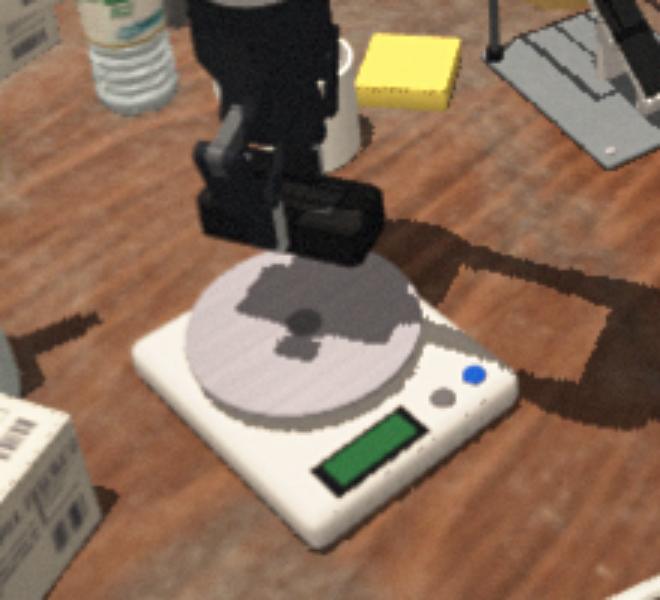

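The adapter hangs level over the pan, and the pan's dot shows at crop (304,322), scene (221.3,287.3). I'll ray-cast it to check the centre.

```bash
python3 - <<'E'
from h import *
for n,uv in(("scene",(221.3,287.3)),("top",(201,193))):
    c=robot.get_calibration(n); T=np.array(c["T"]); r=T[:3,:3]@rays(c,[uv])[0]; k=(54-T[2,3])/r[2]; print(n,T[:3,3]+k*r)
E
```

```text
scene [587.915753   218.46043379  54.        ]
top [589.5879257  217.98589545  54.        ]
```

jog_arm(
  steps=[1, 0, 6, 0, 0, 0, 1, 0, 16, 0, 0, 0, 1, 0, 28, 0, 0, 0, 1, 0, 40, 0, 0, 0, 1, 0, 50, 0, 0, 0, 1, 0, 58, 0, 0, 0, 1, 0, 64, 0, 0, 0, 1, 0, 68, 0, 0, 0, 1, 0, 70, 0, 0, 0, 1, 0, 72, 0, 0, 0, 1, 0, 73, 0, 0, 0, 1, 0, 74, 0, 0, 0, 1, 0, 74, 0, 0, 0, 1, 0, 74, 0, 0, 0],
)

```text
time: 8.57
eef_pos: [590.2, 218.6, 77.5]
ee_rot: [180.0, -0.0, 20.0]
ft_force: [-0.1, -0.3, -1.8]
finger_gap: 45.1
grip_force: 62.3
```

Centre confirmed at about (589, 218). I lower in small steps until the force shows contact.

jog_arm(
  steps=[0, 0, 1, 0, 0, 0, 0, 0, 2, 0, 0, 0, 0, 0, 3, 0, 0, 0, 0, 0, 4, 0, 0, 0, 0, 0, 4.5, 0, 0, 0, 0, 0, 5, 0, 0, 0, 0, 0, 5, 0, 0, 0, 0, 0, 5, 0, 0, 0],
)

```text
time: 9.23
eef_pos: [590.1, 218.5, 72.4]
ee_rot: [180.0, -0.0, 20.0]
ft_force: [-2.0, -1.2, -0.7]
finger_gap: 44.8
grip_force: 62.5
```

jog_arm(
  steps=[0, 0, 0.5, 0, 0, 0, 0, 0, 1, 0, 0, 0, 0, 0, 1, 0, 0, 0, 0, 0, 1, 0, 0, 0],
)

```text
time: 9.57
eef_pos: [590.1, 218.5, 71.6]
ee_rot: [180.0, -0.0, 20.0]
ft_force: [-3.0, -0.3, 2.3]
finger_gap: 45.3
grip_force: 62.9
```

Contact: the pan carries about 4 N, a little more than the adapter's weight. I release with a modest opening.

jog_arm(
  steps=[0, 0, 0, 0, 0, 0, 0, 0, 0, 0, 0, 0, 0, 0, 0, 0, 0, 0, 0, 0, 0, 0, 0, 0, 0, 0, 0, 0, 0, 0, 0, 0, 0, 0, 0, 0, 0, 0, 0, 0, 0, 0, 0, 0, 0, 0, 0, 0],
  claw=64,
  grip_force=20,
)

```text
time: 10.23
eef_pos: [590.1, 218.6, 71.1]
ee_rot: [180.0, -0.0, 20.0]
ft_force: [0.4, 0.3, -0.3]
finger_gap: 63.7
grip_force: 0.0
```

jog_arm(
  steps=[0, 0, -3, 0, 0, 0, 0, 0, -8, 0, 0, 0, 0, 0, -16, 0, 0, 0, 0, 0, -26, 0, 0, 0, 0, 0, -38, 0, 0, 0, 0, 0, -52, 0, 0, 0, 0, 0, -68, 0, 0, 0, 0, 0, -86, 0, 0, 0, 0, 0, -106, 0, 0, 0, 0, 0, -126, 0, 0, 0, 0, 0, -144, 0, 0, 0, 0, 0, -150, 0, 0, 0, 0, 0, -150, 0, 0, 0],
)

```text
time: 11.32
eef_pos: [590.9, 218.8, 225.0]
ee_rot: [180.0, -0.3, 20.0]
ft_force: [-0.3, 0.9, 0.3]
finger_gap: 64.2
grip_force: 0.0
```

```bash
python3 - <<'E'
from h import *
s=robot.sense(); print(s["time"],s["eef_pos"],s["finger_gap"],s["ft_force"].round(1))
c,p,d=grab("wrist"); P=cloud(c,d)
m=(abs(P[:,:,0]-589)<75)&(abs(P[:,:,1]-218)<75)&(abs(P[:,:,2]-83)<8); q=P[m]
print(m.sum(),cv2.minAreaRect(np.float32(q[:,:2])),np.median(q,0).round(1),np.linalg.lstsq(np.c_[q[:,:2],np.ones(len(q))],q[:,2],rcond=None)[0].round(3))
c,p2,d=grab("scene"); cv2.imwrite("pics/end.png",np.hstack([cv2.resize(p2[180:380,120:340,::-1],(440,400)),cv2.resize(p[:,:,::-1],(360,225))[:225].copy() if 0 else cv2.copyMakeBorder(cv2.resize(p[:,:,::-1],(360,225)),0,175,0,0,0)]))
E
```

```text
11.3167 [590.85562575 218.83455381 224.97592138] 64.18140072177091 [-0.3  0.9  0.3]
6330 ((588.579833984375, 217.02015686035156), (103.78015899658203, 45.02820587158203), 19.770313262939453) [593.4 218.3  84.9] [-6.0000e-03 -2.0000e-03  8.8588e+01]
```

View pics/end.png

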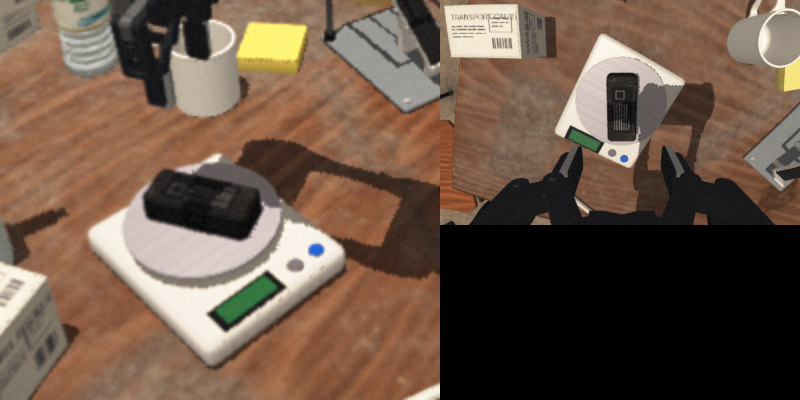

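The adapter lies flat, same face up, in the middle of the pan: measured centre (588.6, 217.0), within about 2 mm. The gripper is well clear, so I hand the job in.

```bash
python3 -c "
from station import robot
print(robot.sign_off())"
```

```text
the job is handed in; nothing more can be done
None
```

The adapter lies flat, same face up, about 2 mm from the middle of the scale pan by camera; the gripper let go and is clear, and the job was handed in at about 11 s (no verdict was shown).

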